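# Zero the readout and hold the colour sensor over the white reference tile

## Robot

A 6-joint arm with a two-finger parallel gripper is mounted at the origin on the work surface. World frame = base frame: x ahead of the robot, y to its left, z up, the work surface at z = 0. Lengths are in m, angles in rad, forces in N, time in s.
With the tool pointing down it reaches from about 0.275 to 0.725 m from the base axis. Payload 15.9 kg.
Tool frame: the origin (TCP) lies at the very end of the fingers, on their centre line; the grasp point (between the pads) lies 19 mm behind it; z points along the fingers, y is the direction in which the jaws open and shut (so a half turn about z gives the same grasp; the last joint's range is limited). The gripper opens to 85 mm and grips with 20 to 120 N. Pads are 22 mm wide; open, the fingers measure 114 mm over their backs; the gripper's body (76 mm by 85 mm) begins 54 mm behind the grasp point. The pads swing forward as they close: fully open they stand 13 mm farther back than shut.
Start: joints at [1.287, 0.213, -0.034, 1.323, 0, 1.571], TCP at [0.14, 0.48, 0.231] pointing down, gripper open.
Joint ranges: [-2.98, 2.98], [-0.74, 1.72], [-1.14, 1.35], [-2.1, 2.04], [-1.57, 1.44], [-3.14, 3.14]. Speed limits (rad/s): [1.89, 1.89, 2.39, 2.57, 3.14, 3.14].

## Interface

Orientations are given as a unit quaternion [w, x, y, z].
In Python, from bench import robot, viewer, workorder gives the robot as it stands. The module is installed in compiled form; this text tells all that it offers.
- The arm moves only by the shell command python3 -m handwheel 'ROWS' [FORCE]. ROWS is JSON, a list that holds one entry, the list of rows, each a list of 7 numbers: the shift along the tool's x, y, z in cm, then the turn, a rotation vector about the tool's x, y, z in degrees, then the opening, from 0 (shut) to 1 (fully open). A call has exactly 8 rows; each row is the pose to reach, as a shift and turn from the pose measured when the call began, along the tool's axes at that moment; what a row does not reach only later rows make up. A row lasts 1/8 s, in which the tool goes at most 62.5 mm and 10.7 degrees, less where a joint would pass 70% of its speed; a pose out of reach is approached as far as the arm can. A call with a gripper value outside its range is refused whole. The fingers move at their own pace and stop on an object; FORCE is the grip in N (left out, the last holds). Time passes only in rows, so rows that repeat a pose let the fingers close, or fill a call up. It gives the time, the measured TCP pose, the force and the opening at its end, in the units of the state.
- robot.read_state(): the state, without advancing time (a new reading comes with each control period).
- viewer.get_image(name): name is "scene" or "top"; returns the picture (480x640x3 uint8, blue, green, red); there is no depth.
- viewer.camera_info(name): a dict with "mtx" (3x3 intrinsics, pixels), "D" ([k1, k2, p1, p2, k3] as OpenCV has them; the pictures are not rectified), "extrinsics" (4x4, takes a point from camera to world coordinates). Camera axes: x right, y up, looking along -z (the intrinsics and any distortion apply to the point x, -y, -z); pixel columns grow to the right and rows downward; lengths in m; the calibration is good to about 2 mm. A picture is of the moment at which its call begins. camera_info takes no time and is no camera call.
- workorder.finish_job(): hands the job in, once; it reports no verdict.
The state is a dict: "time": time; "joint_pos": joint angles; "dq": joint speeds; "tau": joint torques, N m; "tool_pos": TCP position; "tool_rot": TCP orientation; "force": force on the tool from outside, world axes, zero at the start; "wrist_torque": the same for the moment, N m; "width": opening from 0.0 (shut) to 1.0 (fully open).
Only numpy, scipy, OpenCV 4.12 (cv2) and the standard library are available. Lean on these libraries where they do the work, as an engineer would, in place of code of your own. Each camera call takes 0.05 s, during which the arm holds its last target.

## Task

Get the robot kit's colour sensor ready for calibrating: first turn the knob on the grey readout box until its red pointer stands at the green zero mark, then take the white sensor block out of the orange tray, lift it higher than the plywood maze walls and carry it across to the blue board. Finish while still holding it in the gripper, still and upright, hovering about a centimetre above the white tile, centred on it and with its long side along the tile's long side. The sensor must not touch the board or any tile, and everything else on the table stays where it is.

Things in the scene. Friction and masses are not known exactly. Their poses are not given: they have to be found in the camera images.
- zero_knob (a joint): angle (rad) of the knob on the readout box: 0 = red pointer on the green zero mark; grows counter-clockwise seen from above; limits -2 and 2; starts between 0.5 and 1.4, so it must be turned clockwise. Plain friction of about 0.05 N m, stays where it is left; no spring
- knob_grip (a point): point on the knob's axis 79 mm above the table, the middle of the height to grip. The knob is a black disc (56 mm across, top face 57 mm above the table) with an upright grip bar on it, 48 long x 12 thick x 31 mm tall (its top 88 mm above the table), red stripe on its pointer half. Turns with the knob: x = along the bar to the red pointer, y = across the bar, z up. Take the bar from above by its two long faces
- readout: grey readout box, fixed, 124 (x) x 114 (y) x 46 mm tall, with a white scale disc 106 mm across on top (3 mm thick) with black ticks every 0.3 rad; origin at the centre of its underside, on the table; the green zero mark lies on the disc towards the box's own +x, and spans about 0.1 rad either side of zero
- sensor: colour sensor: a block 56 (x) x 32 (y) x 52 mm tall, about 0.06 to 0.13 kg; the lowest 14 mm is a black lens foot, above it a white housing 52 (x) x 30 mm (y), small red patch on top. Origin at the centre of its underside; x along its long side, y across, z up. Stands upright in the tray at the start; grip it across y by the white housing
- tray: orange open tray, fixed, 240 (x) x 150 (y) mm, walls 18 mm tall and 4 mm thick, floor 4 mm thick; origin at the centre of its underside
- white_top (a point): centre of the top face of the white reference tile, 12 mm above the table. The tile is a fixed plate 74 (x) x 50 (y) x 6 mm lying on the blue board; x along its long side, z up. White, yellow and black tiles of the same size lie in a row on the board, in any order, about 110 mm apart
- tile_white: the white tile itself, origin at the centre of its underside
- tile_yellow: yellow tile, the same size, origin at the centre of its underside; not the target
- tile_black: black tile, the same size, origin at the centre of its underside; not the target
- board: blue test board, fixed, 130 (x) x 340 (y) x 6 mm thick; origin at the centre of its underside
- wall_a: loose plywood maze wall with red top edge, 165 (x) x 12 x 90 mm tall, on two steel feet 46 mm across; origin at the centre of its underside. Stands between the tray and the board, the nearer of the two; leave it
- wall_b: the same kind of maze wall, the farther of the two; leave it
- rover: loose tracked rover with black tracks and a green top, 144 (x) x 126 (y) x 82 mm tall, origin at the centre of its underside; stands between the robot arm and the board; leave it
- mug: loose blue mug, 76 mm across without its handle, 90 mm tall, standing left of the board, origin at the centre of its underside; leave it
- wheel: loose spare wheel lying flat in the tray, 44 mm across, 19 mm tall, origin at the centre of its underside; leave it
- motor: loose spare motor lying in the tray, 28 (x) x 78 (y) x 22 mm tall, origin under the middle of its grey body; leave it
Things that resemble listed ones, but are neither listed nor needed, are in the scene too. Several things look just like the sensor: the one meant starts nearest to the robot's base. What is shaped like the readout but yellow is not meant.

How it is judged:
By the outcome, as a careful person would: the job done as asked, in the order asked, and still so for the second after the job is handed in, while the arm keeps its last pose, push and grip.
It also fails if it takes over 66 s, if anything falls off the work surface, if the arm or the gripper's body presses on something with over 40 N, if the wrist force passes 120 N, or if a joint passes its speed limit or range.

## Working session

There is one attempt and no reset: what is moved stays moved. The work goes in short steps, Python scripts to look and compute and a shell command to move; the robot and the scene stay as the last step left them, time stands still between calls to the robot, and variables do not carry over. Pictures are saved under pics/ and viewed, and the job is handed in when it is done.

```bash
mkdir -p pics
python3 - <<'E'
from bench import robot, viewer
import cv2
print(robot.read_state())
for n in("scene","top"):
    cv2.imwrite(f"pics/{n}0.png",viewer.get_image(n)); print(viewer.camera_info(n))
E
```

```text
{'time': 0.0, 'joint_pos': array([ 1.28699845e+00,  2.13386235e-01, -3.50406817e-02,  1.32350792e+00,
        8.32865971e-06,  1.57084502e+00]), 'dq': array([-0.00073324,  0.00100139, -0.00039044, -0.00062508, -0.00029389,
        0.00097373]), 'tau': array([-5.77729661e-03, -6.86166501e+01,  4.87117302e+01,  1.76797493e-02,
       -4.12424642e-04, -1.91175992e-06]), 'tool_pos': array([0.13990505, 0.47967713, 0.23080844]), 'tool_rot': array([-8.46144500e-05,  1.41447304e-01,  9.89945623e-01, -5.62945312e-04]), 'force': array([-0.76699147, -0.71115809, -0.25714225]), 'wrist_torque': array([-0.00476085, -0.05740884, -0.01841067]), 'width': 1.0052988289005418}
{'mtx': array([[488.0628718 ,   0.        , 328.34483903],
       [  0.        , 488.0628718 , 238.73720655],
       [  0.        ,   0.        ,   1.        ]]), 'D': array([-0.04499196,  0.        ,  0.        ,  0.        ,  0.        ]), 'extrinsics': array([[ 0.28481578, -0.73898076,  0.61056319,  1.11079297],
       [ 0.9585236 ,  0.21250678, -0.18992993, -0.22549867],
       [ 0.01060575,  0.63933426,  0.76885578,  0.89709752],
       [ 0.        ,  0.        ,  0.        ,  1.        ]])}
{'mtx': array([[449.54116018,   0.        , 315.82119535],
       [  0.        , 449.54116018, 235.86499283],
       [  0.        ,   0.        ,   1.        ]]), 'D': array([-0.09757403,  0.        ,  0.        ,  0.        ,  0.        ]), 'extrinsics': array([[-0.02795381,  0.98387759, -0.17664507,  0.26165051],
       [-0.99949515, -0.02484122,  0.01980796,  0.00207986],
       [ 0.01510053,  0.1771096 ,  0.98407528,  1.12847398],
       [ 0.        ,  0.        ,  0.        ,  1.        ]])}
```

View pics/scene0.png

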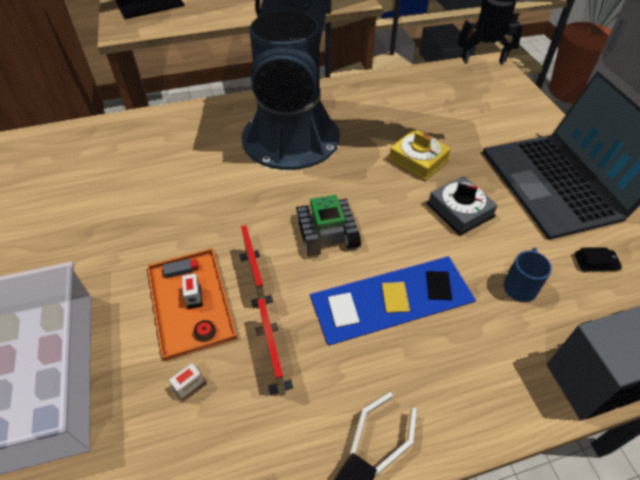

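View pics/top0.png

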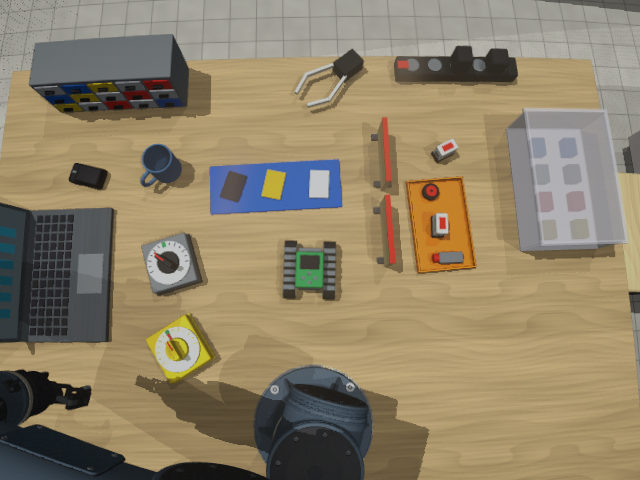

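The scene picture shows the orange tray at about (192,303) with a white block, the board at (392,300), the grey readout at (463,205) and a yellow lookalike at (420,152). In the top view these are at (440,225), (275,187), (170,263) and (180,348). Next I'll enlarge the parts that matter.

Run:
```python
import cv2
s=cv2.imread("pics/scene0.png");t=cv2.imread("pics/top0.png")
def c(im,x,y,w,h,k,n): cv2.imwrite(f"pics/{n}.png",cv2.resize(im[y:y+h,x:x+w],None,fx=k,fy=k,interpolation=cv2.INTER_CUBIC))
c(t,130,220,80,75,8,"t_knob");c(s,420,165,80,75,8,"s_knob")
c(t,400,130,80,150,4,"t_tray");c(s,140,240,110,160,4,"s_tray")
c(t,200,150,150,70,5,"t_board");c(s,300,250,180,95,4,"s_board")
```

```text
(no output)
```

View pics/t_knob.png

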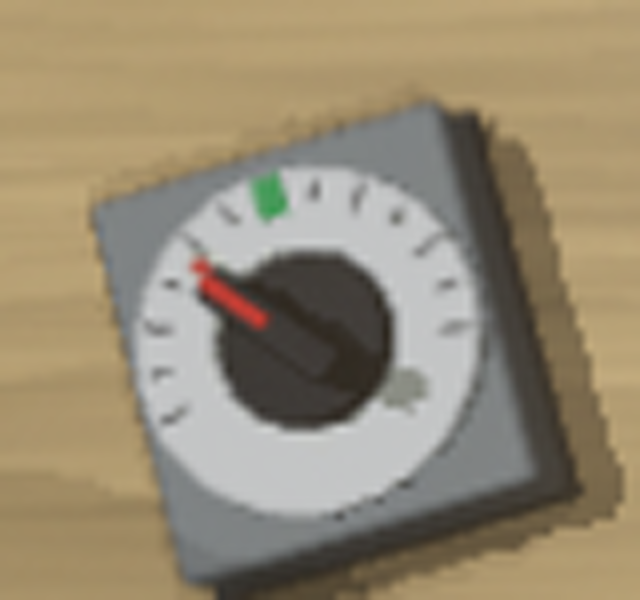

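View pics/s_knob.png

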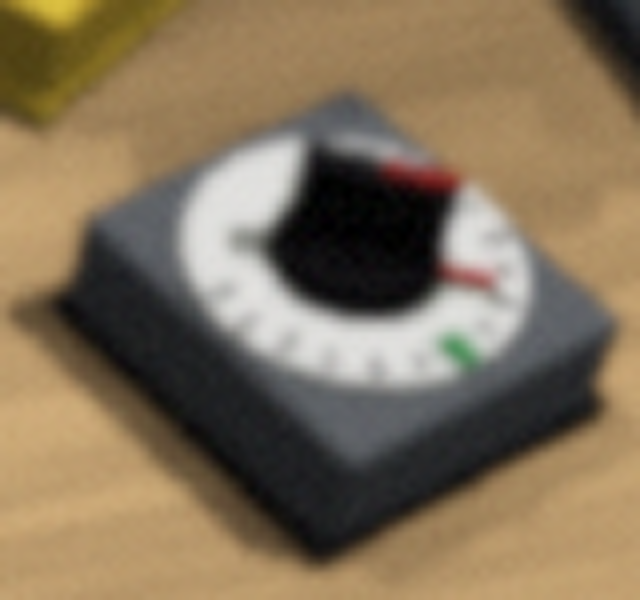

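View pics/t_tray.png

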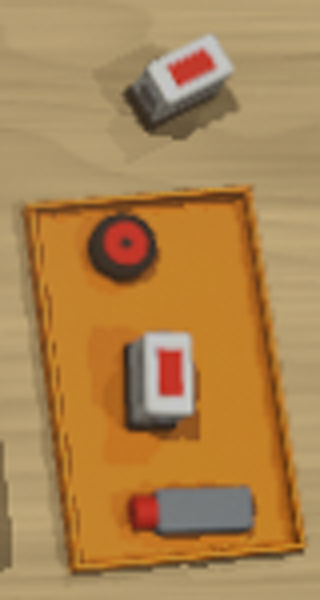

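View pics/s_tray.png

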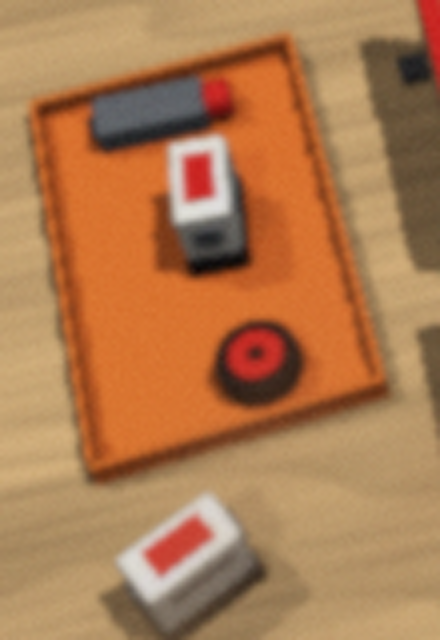

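View pics/t_board.png

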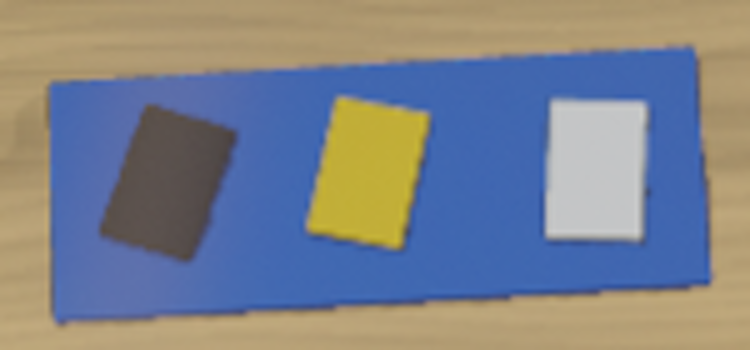

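View pics/s_board.png

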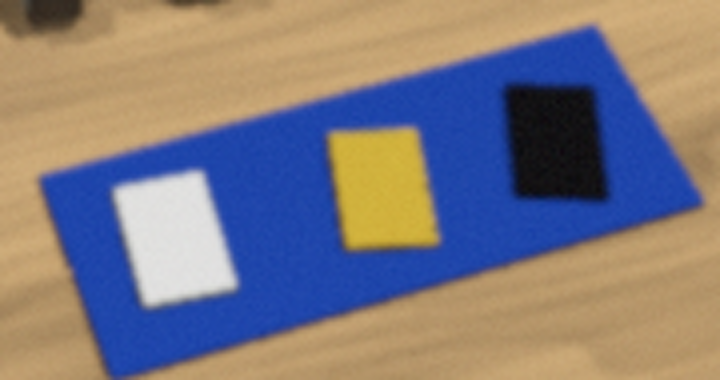

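Sensor lookalikes: the block in the tray at top (440,225), scene (191,290), and the block outside it at top (446,150), scene (187,380). The one in the tray is nearer the base and matches the description. For the knob, the grey box at top (170,263) is the target, not the yellow one at (180,348). Now I'll measure.

```bash
cat > h.py <<'E'
import numpy as np, cv2
from bench import viewer
def ray(n,px):
    i=viewer.camera_info(n); u=cv2.undistortPoints(np.array(px,float).reshape(-1,1,2),i["mtx"],i["D"]).reshape(-1,2)
    d=np.c_[u[:,0],-u[:,1],-np.ones(len(u))]@i["extrinsics"][:3,:3].T
    return i["extrinsics"][:3,3],d/np.linalg.norm(d,axis=1)[:,None]
def plane(n,px,z):
    o,d=ray(n,px); return o+d*((z-o[2])/d[:,2])[:,None]
def tri(pt,ps):
    o1,d1=ray("top",pt);o2,d2=ray("scene",ps);out=[]
    for a,b in zip(d1,d2):
        A=np.c_[a,-b]; t=np.linalg.lstsq(A,o2-o1,rcond=None)[0]; p,q=o1+a*t[0],o2+b*t[1]
        out.append([*((p+q)/2),np.linalg.norm(p-q)])
    return np.round(np.array(out)*1000,1)
def cr(p,off,k): return (np.array(p,float)+.5)/k-.5+np.array(off)
def proj(n,P):
    i=viewer.camera_info(n);E=i["extrinsics"]; c=(np.array(P,float).reshape(-1,3)-E[:3,3])@E[:3,:3]
    c=c*[1,-1,-1]; return cv2.projectPoints(c,np.zeros(3),np.zeros(3),i["mtx"],i["D"])[0].reshape(-1,2)
E
python3 - <<'E'
from h import *
tk=lambda p:cr(p,(130,220),8); sk=lambda p:cr(p,(420,165),8)
# green mark, red bar tip top, box corners: 
print("knob: green, pointer tip on disc, box corner +x-left/+x-right/right-rear")
print(tri(tk([[270,195],[200,265],[97,212],[432,104],[535,482]]),sk([[460,350],[490,283],[612,325],[365,465],[95,215]])))
tt=lambda p:cr(p,(400,130),4); st=lambda p:cr(p,(140,240),4)
print("sensor patch, corners");
print(tri(tt([[171,372],[146,335],[187,333],[192,415],[148,420]]),st([[199,175],[234,207],[178,221],[168,142],[221,135]])))
tb=lambda p:cr(p,(200,150),5); sb=lambda p:cr(p,(300,250),4)
print("white tile corners")
W=tri(tb([[551,99],[648,102],[642,241],[546,238]]),sb([[238,290],[145,306],[113,187],[205,172]]));print(W,W.mean(0))
E
```

```text
knob: green, pointer tip on disc, box corner +x-left/+x-right/right-rear
[[4.449e+02 3.545e+02 4.900e+01 8.000e-01]
 [4.236e+02 3.752e+02 5.090e+01 1.200e+00]
 [4.421e+02 4.109e+02 4.100e+01 3.000e-01]
 [4.738e+02 3.082e+02 4.230e+01 3.600e+00]
 [3.564e+02 2.740e+02 4.290e+01 3.700e+00]]
sensor patch, corners
[[ 479.3 -331.2   57.3    2. ]
 [ 503.4 -316.9   56.2    3.4]
 [ 504.  -344.5   55.6    0.9]
 [ 452.4 -344.    55.1    0. ]
 [ 451.  -317.4   49.5    0.8]]
white tile corners
[[639.   -9.3   9.    0.9]
 [635.6 -59.2  11.2   1.7]
 [561.  -54.   10.5   1.1]
 [564.5  -3.8   9.    2.9]] [600.025 -31.575   9.925   1.65 ]
```

```bash
cat > fit.py <<'E'
from h import *
from scipy.optimize import least_squares
def fit(L,W,z,T,S,x0):
    # corners order: (+,+),(+,-),(-,-),(-,+)
    c=np.array([[1,1],[1,-1],[-1,-1],[-1,1]])*[L/2,W/2]
    def mod(p):
        r=np.array([[np.cos(p[2]),-np.sin(p[2])],[np.sin(p[2]),np.cos(p[2])]])
        return np.c_[c@r.T+p[:2],np.full(4,z)]
    f=lambda p:np.r_[(proj("top",mod(p))-T).ravel() if T is not None else [],(proj("scene",mod(p))-S).ravel() if S is not None else []]
    s=least_squares(f,x0); return np.round(s.x,4),round(np.abs(s.fun).max(),2)
E
python3 - <<'E'
from fit import *
tk=lambda p:cr(p,(130,220),8); sk=lambda p:cr(p,(420,165),8)
T=tk([[97,212],[432,104],[535,482],[192,580]]);S=sk([[612,325],[365,465],[95,215],[345,95]])
for a in((T,S),(T,None),(None,S)): print("box",fit(.124,.114,.046,*a,[.4,.34,.3]))
tt=lambda p:cr(p,(400,130),4); st=lambda p:cr(p,(140,240),4)
T=tt([[146,335],[187,333],[192,415],[148,420]]);S=st([[234,207],[178,221],[168,142],[221,135]])
for a in((T,S),(T,None),(None,S)): print("sensor",fit(.052,.030,.056,*a,[.478,-.331,0]))
tb=lambda p:cr(p,(200,150),5); sb=lambda p:cr(p,(300,250),4)
T=tb([[551,99],[648,102],[642,241],[546,238]]);S=sb([[238,290],[145,306],[113,187],[205,172]])
for a in((T,S),(T,None),(None,S)): print("tile",fit(.074,.050,.012,*a,[.6,-.03,0]))
# knob bar top in planes
print("green",plane("top",tk([[270,195]]),.049),plane("scene",sk([[460,350]]),.049))
print("bar tip/stripe end top z88", plane("top",tk([[205,283],[265,322],[325,370]]),.088),plane("scene",sk([[318,155],[458,185]]),.088))
print("pointer tip",plane("top",tk([[200,265]]),.051),plane("scene",sk([[490,283]]),.051))
E
```

```text
box (array([0.4008, 0.3412, 0.2856]), np.float64(2.19))
box (array([0.3994, 0.3405, 0.2794]), np.float64(1.65))
box (array([0.4028, 0.3412, 0.2934]), np.float64(2.35))
sensor (array([ 0.4782, -0.3303, -0.0043]), np.float64(1.57))
sensor (array([ 0.4773, -0.3308, -0.0138]), np.float64(1.05))
sensor (array([ 0.4793, -0.3299,  0.0024]), np.float64(1.23))
tile (array([ 0.6004, -0.0316, -0.0725]), np.float64(0.78))
tile (array([ 0.5991, -0.0323, -0.0639]), np.float64(0.22))
tile (array([ 0.6014, -0.0312, -0.0792]), np.float64(0.28))
green [[0.44477449 0.35413298 0.049     ]] [[0.44493842 0.35494953 0.049     ]]
bar tip/stripe end top z88 [[0.4124008  0.36008506 0.088     ]
 [0.40044532 0.34177311 0.088     ]
 [0.38590449 0.32352445 0.088     ]] [[0.39124602 0.32492871 0.088     ]
 [0.4143587  0.35977738 0.088     ]]
pointer tip [[0.42333533 0.37455282 0.051     ]] [[0.42370217 0.37581467 0.051     ]]
```

The heights agree with the text: scale 49–51 mm, sensor top ~56 mm, tile ~10–11 mm. The knob axis is at about (0.401, 0.3415), with the bar at about 0.97 rad and zero at about 0.29, so it needs about -0.68 rad. I'll write a helper that turns targets into tool-axis shifts.

```bash
cat > go.py <<'E'
import sys,numpy as np
from scipy.spatial.transform import Rotation as R
from bench import robot
def go(x,y,z,yaw):  # jaw (tool y) heading, rad, tool down
    s=robot.read_state();q=s["tool_rot"];A=R.from_quat([q[1],q[2],q[3],q[0]])
    c,n=np.cos(yaw),np.sin(yaw); B=R.from_matrix(np.c_[[-n,c,0] if 0 else np.cross([c,n,0],[0,0,-1]),[c,n,0],[0,0,-1]])
    m=A.as_matrix(); print("t",round(s["time"],2),"pos",s["tool_pos"].round(4),"jaw",round(np.arctan2(m[1,1],m[0,1]),4),"tilt",m[:2,2].round(4),"q",s["joint_pos"].round(2),"F",s["force"].round(1),"M",s["wrist_torque"].round(2),"w",round(s["width"],3))
    print("shift cm",(A.inv().apply(np.array([x,y,z])-s["tool_pos"])*100).round(2),"turn deg",(A.inv()*B).as_rotvec(degrees=True).round(1))
go(*map(float,sys.argv[1:]))
E
python3 go.py .401 .3415 .15 2.54
```

```text
t 0.1 pos [0.1399 0.4797 0.2309] jaw 1.287 tilt [-0.0003 -0.001 ] q [ 1.29  0.21 -0.03  1.32 -0.    1.57] F [ 0.  -0.4 -0.8] M [ 0.    0.04 -0.07] w 0.998
shift cm [-28.93  -5.95   8.09] turn deg [ -0.   -0.  -71.8]
```

```bash
python3 -m handwheel '[[[-3,-0.6,0,0,0,-9,1],[-7,-1.4,0,0,0,-18,1],[-11.5,-2.4,0,0,0,-28,1],[-16,-3.3,0,0,0,-38,1],[-20.5,-4.2,1,0,0,-48,1],[-24.5,-5,3,0,0,-57,1],[-27.5,-5.7,6,0,0,-66,1],[-28.9,-5.95,8.1,0,0,-71.8,1]]]'; python3 go.py .401 .3415 .062 2.54
python3 - <<'E'
from h import *
s=viewer.get_image("scene")
cv2.imwrite("pics/s1.png",cv2.resize(s[90:250,390:550],None,fx=4.5,fy=3.7,interpolation=2)[:600])
E
```

```text
time: 1.1
tool_pos: [0.4015, 0.3402, 0.1484]
tool_rot: [-0.001, -0.467, 0.884, -0.001]
force: [0.4, 1.2, 0.6]
width: 1.002
t 1.1 pos [0.4015 0.3402 0.1484] jaw 2.5428 tilt [-0.0013 -0.002 ] q [ 0.7   0.3  -0.13  1.14 -0.   -0.27] F [0.4 1.2 0.6] M [-0.02  0.04 -0.01] w 1.002
shift cm [-0.09  0.12  8.64] turn deg [-0.  -0.1  0.2]
```

View pics/s1.png

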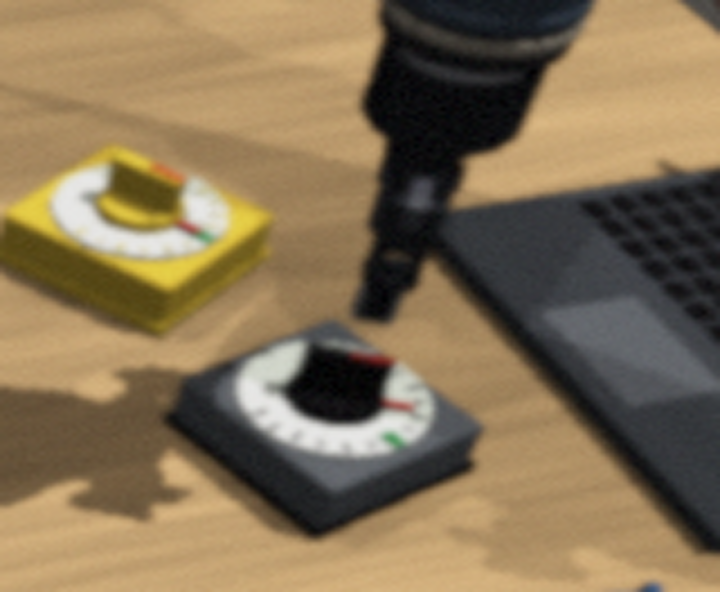

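The gripper stands above the grey knob, with its jaws across the bar in the crop near (375,330). Now I go down and grip.

```bash
python3 -m handwheel '[[[0,0.1,1.5,0,0,0,0.6],[-0.1,0.1,3.5,0,0,0,0.6],[-0.1,0.1,5.5,0,0,0,0.6],[-0.1,0.1,7.2,0,0,0,0.6],[-0.1,0.1,8.3,0,0,0,0.6],[-0.1,0.1,8.6,0,0,0,0.5],[-0.1,0.1,8.6,0,0,0,0.3],[-0.1,0.1,8.6,0,0,0,0]]]' 40; python3 go.py .401 .3415 .062 2.54
python3 -m handwheel '[[[0,0,0,0,0,0,0],[0,0,0,0,0,0,0],[0,0,0,0,0,0,0],[0,0,0,0,0,0,0],[0,0,0,0,0,0,0],[0,0,0,0,0,0,0],[0,0,0,0,0,0,0],[0,0,0,0,0,0,0]]]'; python3 go.py .401 .3415 .062 2.54
python3 - <<'E'
from h import *
s=viewer.get_image("scene")
cv2.imwrite("pics/s2.png",cv2.resize(s[140:260,400:540],None,fx=5,fy=5,interpolation=2))
s=viewer.get_image("top")
cv2.imwrite("pics/t2.png",cv2.resize(s[200:310,100:250],None,fx=5,fy=5,interpolation=2))
E
```

```text
time: 2.15
tool_pos: [0.3998, 0.3416, 0.0608]
tool_rot: [-0.003, -0.469, 0.883, 0.001]
force: [-14.6, 6.8, 13.9]
width: 0.132
t 2.15 pos [0.3998 0.3416 0.0608] jaw 2.5476 tilt [-0.0056 -0.0009] q [ 0.71  0.36 -0.28  0.94  0.   -0.27] F [-14.6   6.8  13.9] M [ 0.91  2.44 -0.04] w 0.132
shift cm [-0.06 -0.11 -0.12] turn deg [ 0.2 -0.2  0.4]
time: 3.15
tool_pos: [0.3996, 0.3417, 0.061]
tool_rot: [-0.003, -0.469, 0.883, 0.001]
force: [-5.8, 1.8, 1.2]
width: 0.134
t 3.15 pos [0.3996 0.3417 0.061 ] jaw 2.5476 tilt [-0.0059 -0.0006] q [ 0.71  0.36 -0.28  0.94  0.   -0.27] F [-5.8  1.8  1.2] M [0.23 0.84 0.02] w 0.134
shift cm [-0.06 -0.13 -0.11] turn deg [ 0.3 -0.2  0.4]
```

View pics/s2.png

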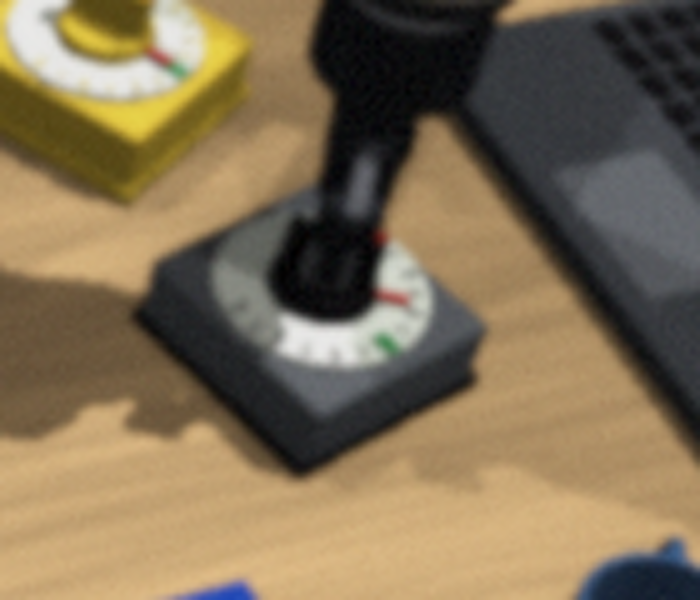

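View pics/t2.png

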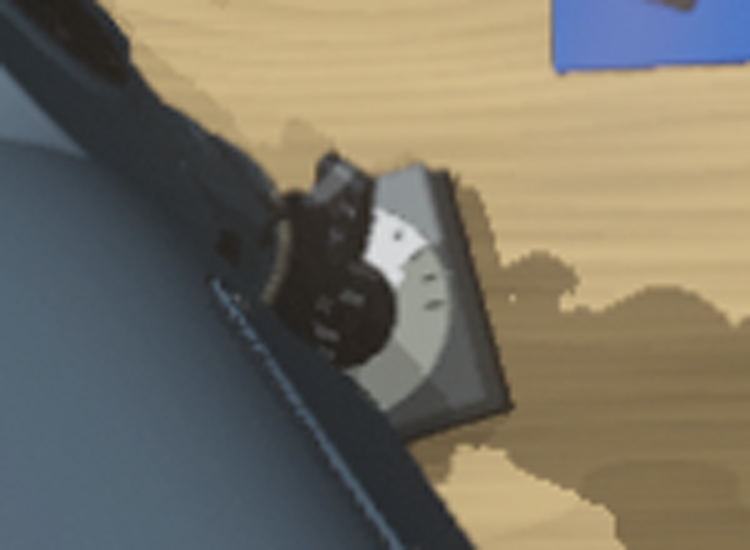

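The knob is gripped: opening 11.4 mm, red pointer at crop (395,297) in s2, green mark at (385,343). Now I turn clockwise.

```bash
python3 -m handwheel '[[[0,0,0,0,0,4,0],[0,0,0,0,0,10,0],[0,0,0,0,0,16,0],[0,0,0,0,0,22,0],[0,0,0,0,0,28,0],[0,0,0,0,0,34,0],[0,0,0,0,0,37,0],[0,0,0,0,0,37,0]]]'; python3 go.py .401 .3415 .062 1.86
python3 - <<'E'
from h import *
s=viewer.get_image("scene")
cv2.imwrite("pics/s3.png",cv2.resize(s[165:240,420:500],None,fx=8,fy=8,interpolation=2))
E
```

```text
time: 4.25
tool_pos: [0.3993, 0.342, 0.061]
tool_rot: [-0.003, -0.164, 0.986, 0.001]
force: [-5.0, 3.6, -1.6]
width: 0.133
t 4.25 pos [0.3993 0.342  0.061 ] jaw 1.9012 tilt [-0.0066  0.    ] q [ 0.71  0.36 -0.28  0.94  0.    0.38] F [-5.   3.6 -1.6] M [ 0.67  0.91 -0.07] w 0.133
shift cm [-0.15 -0.1  -0.1 ] turn deg [ 0.1 -0.4  2.4]
```

View pics/s3.png

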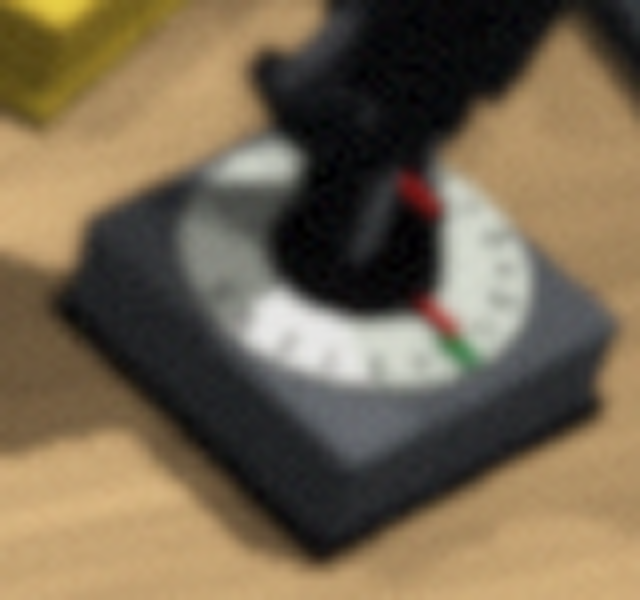

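Run:
```python
from h import *
s=viewer.get_image("scene")
cv2.imwrite("pics/s4.png",cv2.resize(s[195:217,465:490],None,fx=24,fy=24,interpolation=2))
t=cv2.imread("pics/scene0.png")
cv2.imwrite("pics/s4b.png",cv2.resize(t[195:217,465:490],None,fx=24,fy=24,interpolation=2))
```

```text
(no output)
```

View pics/s4.png

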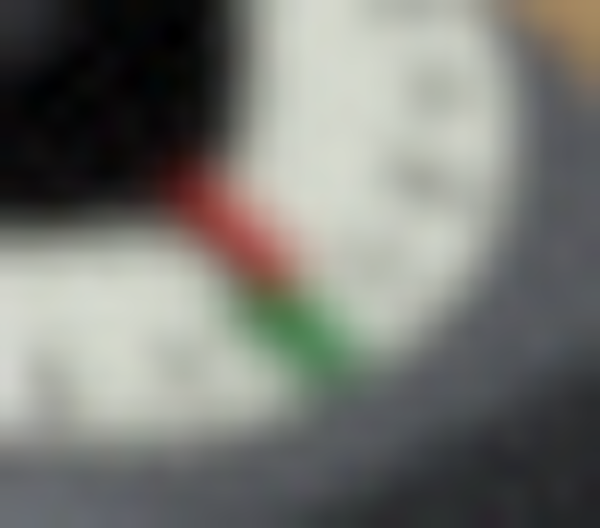

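View pics/s4b.png

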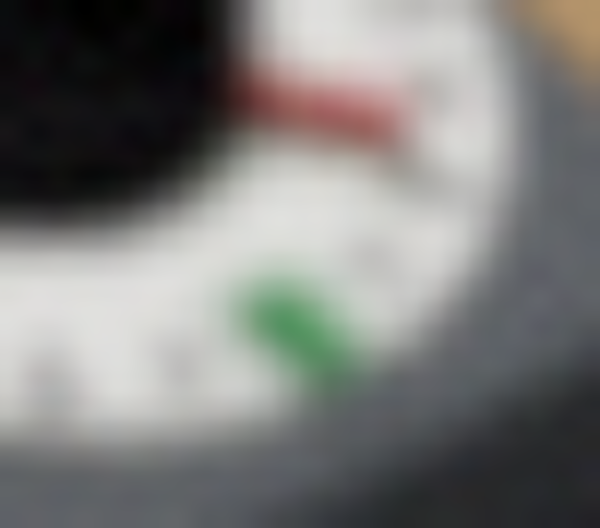

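Run:
```python
from h import *
c=lambda p:cr(p,(465,195),24)
g=plane("scene",c([[295,335]]),.049)[0]
a0=plane("scene",c([[255,95],[390,130]]),.051); a1=plane("scene",c([[190,185],[280,275]]),.051)
for ax in([.3995,.3418],[.401,.3415],[.4008,.3412],[.4015,.342]):
    an=lambda p:np.arctan2(p[1]-ax[1],p[0]-ax[0])
    print(ax,"green",an(g).round(3),"start",[an(p).round(3) for p in a0],"now",[an(p).round(3) for p in a1])
print(np.arctan2(*(a0[1]-a0[0])[[1,0]]),np.arctan2(*(a1[1]-a1[0])[[1,0]]),g)
```

```text
[0.3995, 0.3418] green 0.263 start [np.float64(0.964), np.float64(0.952)] now [np.float64(0.388), np.float64(0.327)]
[0.401, 0.3415] green 0.277 start [np.float64(1.015), np.float64(0.986)] now [np.float64(0.42), np.float64(0.346)]
[0.4008, 0.3412] green 0.282 start [np.float64(1.015), np.float64(0.986)] now [np.float64(0.427), np.float64(0.352)]
[0.4015, 0.342] green 0.27 start [np.float64(1.021), np.float64(0.989)] now [np.float64(0.41), np.float64(0.339)]
0.9271734099601027 0.2080771504659746 [0.44526941 0.35410199 0.049     ]
```

```bash
python3 -m handwheel '[[[0,0,0,0,0,1.5,0],[0,0,0,0,0,3.1,0],[0,0,0,0,0,3.1,0],[0,0,0,0,0,3.1,0],[0,0,0,0,0,3.1,0],[0,0,0,0,0,3.1,0],[0,0,0,0,0,3.1,0],[0,0,0,0,0,3.1,0]]]'; python3 go.py .401 .3415 .062 1.849
python3 - <<'E'
from h import *
s=viewer.get_image("scene")
cv2.imwrite("pics/s5.png",cv2.resize(s[195:217,465:490],None,fx=24,fy=24,interpolation=2))
E
```

```text
time: 5.35
tool_pos: [0.3992, 0.342, 0.061]
tool_rot: [-0.003, -0.138, 0.99, 0.001]
force: [-4.0, 3.5, -1.8]
width: 0.136
t 5.35 pos [0.3992 0.342  0.061 ] jaw 1.848 tilt [-0.0067  0.0001] q [ 0.71  0.36 -0.28  0.94  0.    0.43] F [-4.   3.5 -1.8] M [ 0.5   0.7  -0.08] w 0.136
shift cm [-0.16 -0.1  -0.1 ] turn deg [ 0.1 -0.4 -0.1]
```

View pics/s5.png

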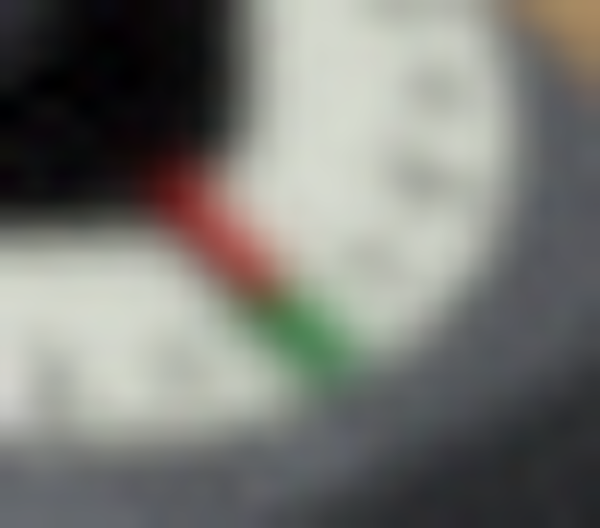

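The pointer now lies on the line through the green mark: pointer (175,185) to (262,285), green centre about (298,335). Release and rise.

```bash
python3 -m handwheel '[[[0,0,0,0,0,0,0.3],[0,0,0,0,0,0,0.5],[0,0,0,0,0,0,0.6],[0,0,-1.5,0,0,0,0.7],[0,0,-5,0,0,0,0.7],[0,0,-9.5,0,0,0,0.7],[0,0,-14,0,0,0,0.7],[0,0,-16.5,0,0,0,0.7]]]'; python3 go.py .4782 -.3303 .23 1.567
```

```text
time: 6.4
tool_pos: [0.4008, 0.3423, 0.2296]
tool_rot: [-0.002, -0.138, 0.99, 0.001]
force: [0.5, -0.2, -0.5]
width: 0.702
t 6.4 pos [0.4008 0.3423 0.2296] jaw 1.8481 tilt [-0.004   0.0023] q [0.7  0.27 0.04 1.34 0.   0.43] F [ 0.5 -0.2 -0.5] M [-0.   -0.06  0.01] w 0.702
shift cm [ 10.97 -66.81  -0.23] turn deg [ 0.2 -0.2 16.1]
```

```bash
python3 -m handwheel '[[[0.7,-3.5,0,0,0,2,0.7],[1.6,-8.5,0,0,0,4,0.7],[2.5,-13.5,0,0,0,6,0.7],[3.3,-18.5,0,0,0,8,0.7],[4.1,-23.5,0,0,0,10,0.7],[5,-28.5,0,0,0,12,0.7],[5.8,-33,0,0,0,14,0.7],[6.3,-36,0,0,0,16,0.7]]]'; python3 go.py .4782 -.3303 .2 1.567
python3 - <<'E'
from h import *
s=viewer.get_image("scene");t=viewer.get_image("top")
cv2.imwrite("pics/s6f.png",s);cv2.imwrite("pics/t6f.png",t)
a=cv2.resize(s[175:225,430:500],None,fx=8,fy=8,interpolation=2);b=cv2.resize(t[230:280,135:205],None,fx=8,fy=8,interpolation=2)
cv2.imwrite("pics/s6.png",a);cv2.imwrite("pics/t6.png",b)
E
```

```text
time: 7.4
tool_pos: [0.4388, -0.0231, 0.2297]
tool_rot: [-0.001, 0.002, 1.0, 0.001]
force: [0.7, -0.1, -0.1]
width: 0.694
t 7.4 pos [ 0.4388 -0.0231  0.2297] jaw 1.5663 tilt [-0.0028  0.002 ] q [-0.05  0.09 -0.18  1.3   0.   -0.05] F [ 0.7 -0.1 -0.1] M [-0.   -0.01  0.04] w 0.694
shift cm [ -4.09 -30.71   2.9 ] turn deg [ 0.1 -0.2 -0. ]
```

View pics/t6.png

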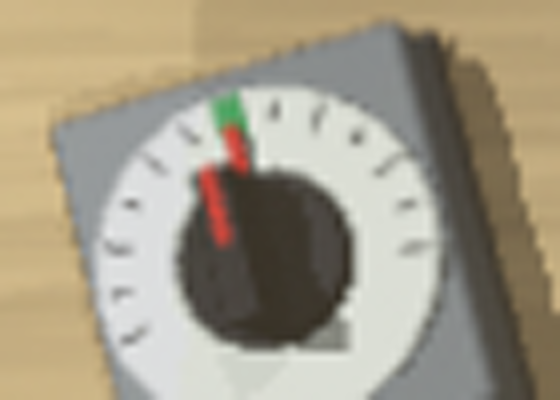

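View pics/s6.png

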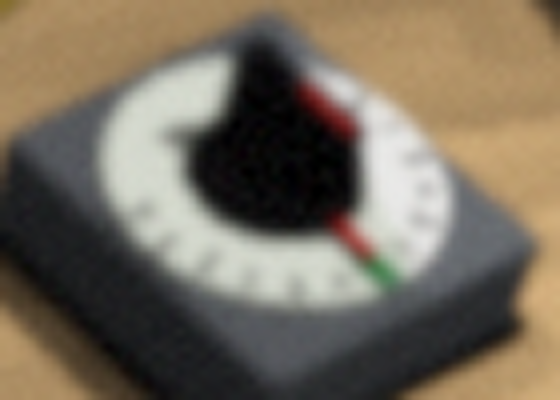

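View pics/s6f.png

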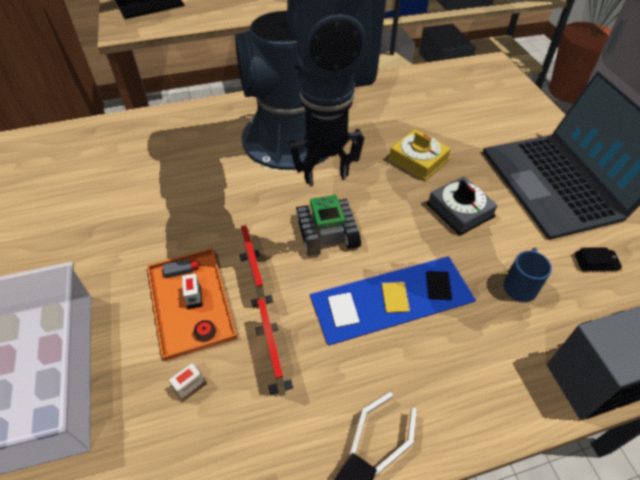

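Knob settled: both views show the red pointer running into the green mark, top crop (236,150) to (228,112) and scene crop (350,238) to (382,270). Nothing else has moved. Now to the sensor.

```bash
python3 -m handwheel '[[[-0.4,-3,0,0,0,0,0.75],[-1,-7.5,0,0,0,0,0.75],[-1.7,-12.5,0,0,0,0,0.75],[-2.3,-17.5,0,0,0,0,0.75],[-3,-22.5,0,0,0,0,0.75],[-3.6,-27,0,0,0,0,0.75],[-4.1,-30,1.5,0,0,0,0.75],[-4.1,-30.7,2.9,0,0,0,0.75]]]'; python3 go.py .4782 -.3303 .12 1.567
python3 - <<'E'
from h import *
s=viewer.get_image("scene");t=viewer.get_image("top")
cv2.imwrite("pics/s7.png",cv2.resize(s[200:370,120:280],None,fx=3.5,fy=3.5,interpolation=2))
cv2.imwrite("pics/t7.png",cv2.resize(t[130:290,390:500],None,fx=3.5,fy=3.5,interpolation=2))
E
```

```text
time: 8.5
tool_pos: [0.4783, -0.3318, 0.1998]
tool_rot: [-0.001, 0.003, 1.0, 0.001]
force: [-0.1, 1.0, 0.0]
width: 0.751
t 8.5 pos [ 0.4783 -0.3318  0.1998] jaw 1.5639 tilt [-0.0026  0.0015] q [-0.61  0.39  0.13  1.31 -0.   -0.6 ] F [-0.1  1.   0. ] M [-0.01 -0.01 -0.01] w 0.751
shift cm [-0.01  0.13  7.98] turn deg [ 0.1 -0.2 -0.2]
```

View pics/s7.png

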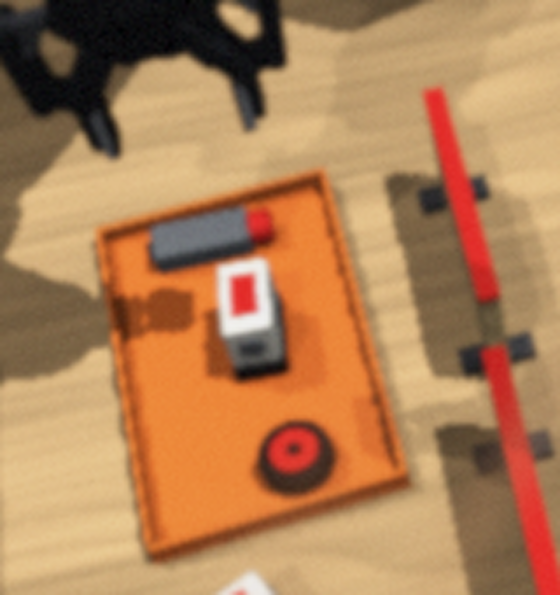

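View pics/t7.png

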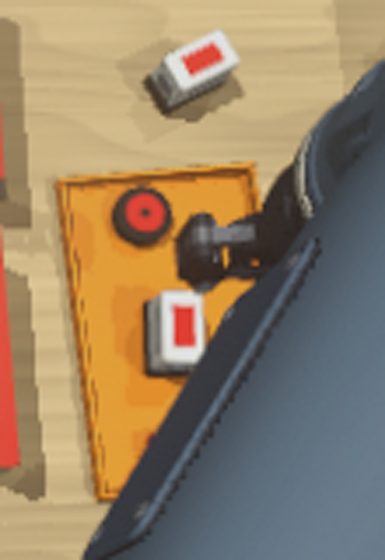

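The open jaws are over the block in the tray, with the motor and wheel clear of the finger paths. Down to half height, then look.

```bash
python3 -m handwheel '[[[0,0.1,1.5,0,0,-0.2,0.75],[0,0.1,4,0,0,-0.2,0.75],[0,0.1,7,0,0,-0.2,0.75],[0,0.1,10,0,0,-0.2,0.75],[0,0.1,12,0,0,-0.2,0.75],[0,0.1,13.3,0,0,-0.2,0.75],[0,0.1,13.8,0,0,-0.2,0.75],[0,0.1,13.8,0,0,-0.2,0.75]]]'; python3 go.py .4782 -.3303 .024 1.567
python3 - <<'E'
from h import *
s=viewer.get_image("scene")
cv2.imwrite("pics/s8.png",cv2.resize(s[240:330,140:250],None,fx=6,fy=6,interpolation=2))
E
```

```text
time: 9.6
tool_pos: [0.477, -0.3285, 0.0611]
tool_rot: [-0.002, 0.001, 1.0, 0.001]
force: [0.4, 0.6, -0.5]
width: 0.752
t 9.6 pos [ 0.477  -0.3285  0.0611] jaw 1.5685 tilt [-0.0044  0.0029] q [-0.6   0.46 -0.12  0.99 -0.   -0.6 ] F [ 0.4  0.6 -0.5] M [-0.05  0.03  0.04] w 0.752
shift cm [-0.14 -0.19  3.71] turn deg [ 0.2 -0.3  0.1]
```

View pics/s8.png

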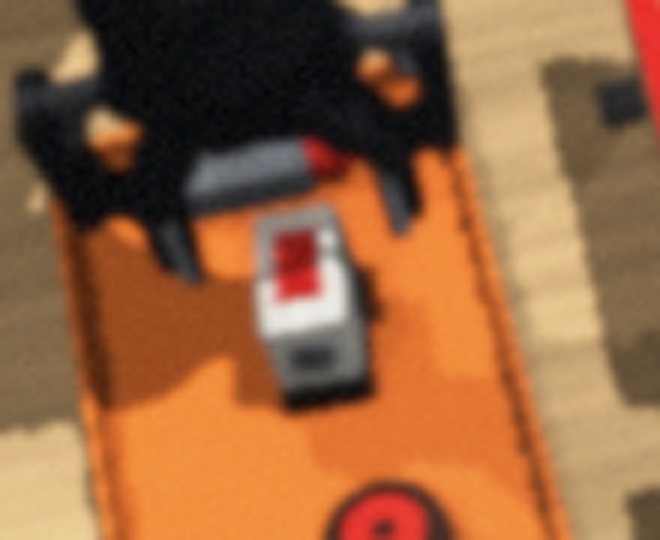

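The jaws straddle the block, tips at crop (185,270) and (400,225) with the block between them. Down and close.

```bash
python3 -m handwheel '[[[-0.1,-0.2,1,0.2,-0.3,0,0.75],[-0.1,-0.2,2.2,0.2,-0.3,0,0.75],[-0.1,-0.2,3.2,0.2,-0.3,0,0.75],[-0.1,-0.2,3.7,0.2,-0.3,0,0.75],[-0.1,-0.2,3.7,0.2,-0.3,0,0.75],[-0.1,-0.2,3.7,0.2,-0.3,0,0.6],[-0.1,-0.2,3.7,0.2,-0.3,0,0.45],[-0.1,-0.2,3.7,0.2,-0.3,0,0.3]]]' 40; python3 go.py .4782 -.3303 .024 1.567
python3 -m handwheel '[[[0,0,0,0,0,0,0.25],[0,0,0,0,0,0,0.2],[0,0,0,0,0,0,0],[0,0,0,0,0,0,0],[0,0,0,0,0,0,0],[0,0,0,0,0,0,0],[0,0,0,0,0,0,0],[0,0,0,0,0,0,0]]]' 40; python3 go.py .4782 -.3303 .024 1.567
python3 - <<'E'
from h import *
s=viewer.get_image("scene")
cv2.imwrite("pics/s9.png",cv2.resize(s[240:330,140:250],None,fx=6,fy=6,interpolation=2))
E
```

```text
time: 10.65
tool_pos: [0.4783, -0.3308, 0.0249]
tool_rot: [0.001, 0.001, 1.0, -0.001]
force: [0.3, -0.2, 3.0]
width: 0.348
t 10.65 pos [ 0.4783 -0.3308  0.0249] jaw 1.5683 tilt [ 0.0019 -0.0012] q [-0.61  0.49 -0.17  0.9   0.   -0.6 ] F [ 0.3 -0.2  3. ] M [ 0.08  0.04 -0.04] w 0.348
shift cm [0.01 0.05 0.09] turn deg [-0.1  0.1  0.1]
time: 11.65
tool_pos: [0.4783, -0.3308, 0.0249]
tool_rot: [0.001, 0.001, 1.0, -0.001]
force: [0.2, 1.0, 1.1]
width: 0.347
t 11.65 pos [ 0.4783 -0.3308  0.0249] jaw 1.5683 tilt [ 0.0019 -0.0012] q [-0.61  0.49 -0.17  0.9   0.   -0.6 ] F [0.2 1.  1.1] M [-0.02 -0.02  0.01] w 0.347
shift cm [0.01 0.05 0.09] turn deg [-0.1  0.1  0.1]
```

View pics/s9.png

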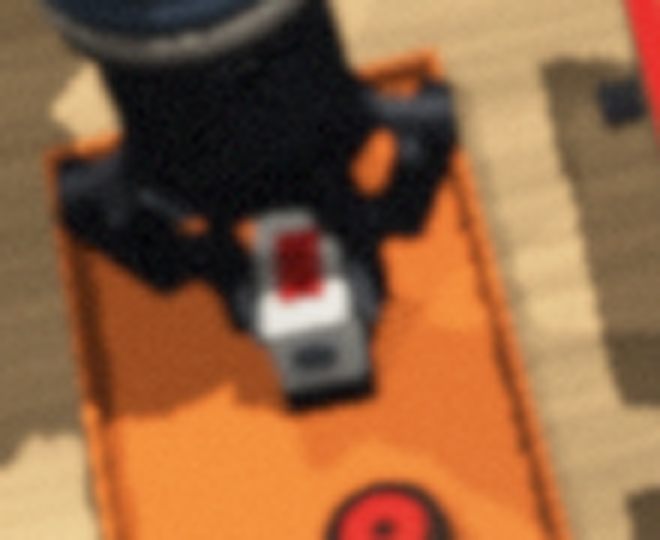

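The block is held: opening 29.5 mm, arm force near zero. Sensor bottom is 20.9 mm below the TCP. Lift.

```bash
python3 -m handwheel '[[[0,0,-0.8,0,0,0,0],[0,0,-2.5,0,0,0,0],[0,0,-5,0,0,0,0],[0,0,-8,0,0,0,0],[0,0,-11.5,0,0,0,0],[0,0,-15,0,0,0,0],[0,0,-17.5,0,0,0,0],[0,0,-18.5,0,0,0,0]]]' 60; python3 go.py .6004 -.0316 .21 1.498
python3 - <<'E'
from h import *
s=viewer.get_image("scene")
cv2.imwrite("pics/s10.png",s)
E
```

```text
time: 12.7
tool_pos: [0.4783, -0.3309, 0.2116]
tool_rot: [0.002, 0.001, 1.0, -0.001]
force: [0.5, -0.8, -1.3]
width: 0.344
t 12.7 pos [ 0.4783 -0.3309  0.2116] jaw 1.5683 tilt [ 0.0035 -0.0024] q [-0.61  0.38  0.15  1.33  0.   -0.6 ] F [ 0.5 -0.8 -1.3] M [-0.02 -0.01  0.02] w 0.344
shift cm [-12.14  29.96   0.13] turn deg [-0.1  0.2  4. ]
```

View pics/s10.png

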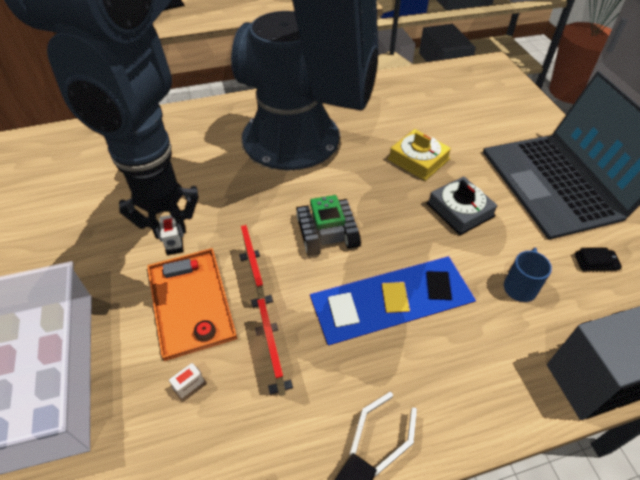

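The sensor is held and clear of the tray, in scene at (170,235), with nothing else disturbed. Its bottom is at 0.19 m, well above the 0.09 m walls. Carry it across.

```bash
python3 -m handwheel '[[[-0.6,1.5,0,0,0,0.5,0],[-2,5,0,0,0,1,0],[-3.8,9.5,0,0,0,1.5,0],[-5.7,14,0,0,0,2,0],[-7.6,18.5,0,0,0,2.5,0],[-9.4,23,0,0,0,3,0],[-11,27,0,0,0,3.5,0],[-11.8,29.2,0,0,0,4,0]]]'; python3 go.py .6004 -.0316 .075 1.498
```

```text
time: 13.75
tool_pos: [0.597, -0.0362, 0.2102]
tool_rot: [0.001, 0.035, 0.999, -0.001]
force: [0.7, -0.4, -0.9]
width: 0.341
t 13.75 pos [ 0.597  -0.0362  0.2102] jaw 1.5 tilt [ 0.0018 -0.002 ] q [-0.06  0.42  0.2   1.35 -0.    0.01] F [ 0.7 -0.4 -0.9] M [ 0.01 -0.03 -0.06] w 0.341
shift cm [-0.29  0.5  13.52] turn deg [-0.1  0.1  0.1]
```

```bash
python3 -m handwheel '[[[-0.1,0.2,1,0,0,0,0],[-0.2,0.4,3,0,0,0,0],[-0.3,0.5,6,0,0,0,0],[-0.3,0.5,9,0,0,0,0],[-0.3,0.5,11.5,0,0,0,0],[-0.3,0.5,13,0,0,0,0],[-0.3,0.5,13.5,0,0,0,0],[-0.3,0.5,13.5,0,0,0,0]]]'; python3 go.py .6004 -.0316 .043 1.498
python3 - <<'E'
from h import *
s=viewer.get_image("scene");t=viewer.get_image("top")
cv2.imwrite("pics/s11.png",cv2.resize(s[240:345,300:410],None,fx=5.5,fy=5.5,interpolation=2))
cv2.imwrite("pics/t11.png",cv2.resize(t[145:230,270:370],None,fx=6,fy=6,interpolation=2))
E
```

```text
time: 14.75
tool_pos: [0.6006, -0.0317, 0.0754]
tool_rot: [0.001, 0.035, 0.999, -0.001]
force: [0.9, 0.1, -0.5]
width: 0.345
t 14.75 pos [ 0.6006 -0.0317  0.0754] jaw 1.4999 tilt [ 0.0021 -0.002 ] q [-0.05  0.49 -0.04  1.04 -0.    0.02] F [ 0.9  0.1 -0.5] M [ 0.04 -0.02 -0.03] w 0.345
shift cm [0.03 0.02 3.24] turn deg [-0.1  0.1  0.1]
```

View pics/s11.png

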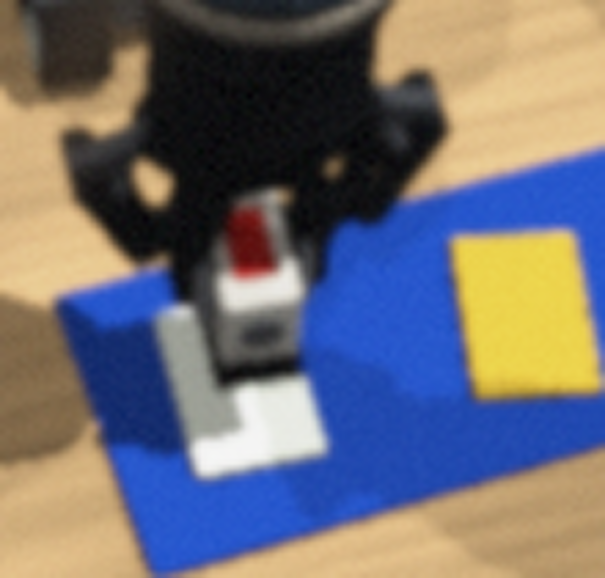

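View pics/t11.png

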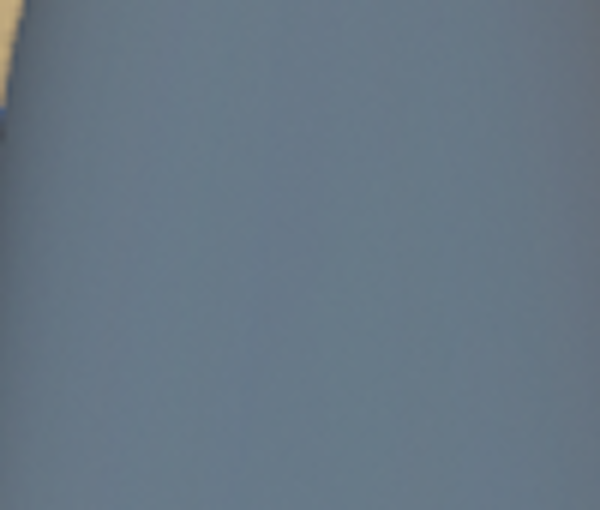

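The sensor is over the white tile, scene crop (260,330), with the white tile edge visible around it and yellow to the right at (525,315). Descend to the hover height, then compare the predicted outline with the picture.

```bash
python3 -m handwheel '[[[0,0,0.5,-0.1,0.1,0,0],[0,0,1.2,-0.1,0.1,0.1,0],[0,0,2,-0.1,0.1,0.1,0],[0,0,2.7,-0.1,0.1,0.1,0],[0,0,3.1,-0.1,0.1,0.1,0],[0,0,3.2,-0.1,0.1,0.1,0],[0,0,3.2,-0.1,0.1,0.1,0],[0,0,3.2,-0.1,0.1,0.1,0]]]'; python3 go.py .6004 -.0316 .043 1.498
python3 - <<'E'
from h import *
from bench import robot
s=viewer.get_image("scene"); p=robot.read_state()["tool_pos"]
c=s[255:345,315:405]; k=6.5
c=cv2.resize(c,None,fx=k,fy=k,interpolation=2);cv2.imwrite("pics/s12a.png",c)
a=-.0725;r=np.array([[np.cos(a),-np.sin(a)],[np.sin(a),np.cos(a)]])
def dr(L,W,z,col,xy):
    P=np.c_[np.array([[1,1],[1,-1],[-1,-1],[-1,1]])*[L/2,W/2]@r.T+xy,np.full(4,z)]
    q=(proj("scene",P)-[315,255]+.5)*k-.5; cv2.polylines(c,[q.round().astype(int)],True,col,1)
b=p[2]-.0209
dr(.052,.030,b+.052,(255,0,255),p[:2]);dr(.052,.030,b+.014,(255,0,255),p[:2]);dr(.056,.032,b,(0,255,255),p[:2]);dr(.074,.05,.012,(0,255,0),[.6004,-.0316])
cv2.imwrite("pics/s12.png",c)
E
```

```text
time: 15.85
tool_pos: [0.6014, -0.0318, 0.0443]
tool_rot: [0.001, 0.036, 0.999, -0.0]
force: [0.1, -1.1, -0.3]
width: 0.345
t 15.85 pos [ 0.6014 -0.0318  0.0443] jaw 1.4982 tilt [ 0.0019 -0.0002] q [-0.05  0.51 -0.08  0.97 -0.    0.02] F [ 0.1 -1.1 -0.3] M [0.01 0.   0.01] w 0.345
shift cm [0.1  0.01 0.13] turn deg [-0.   0.1  0. ]
```

View pics/s12.png

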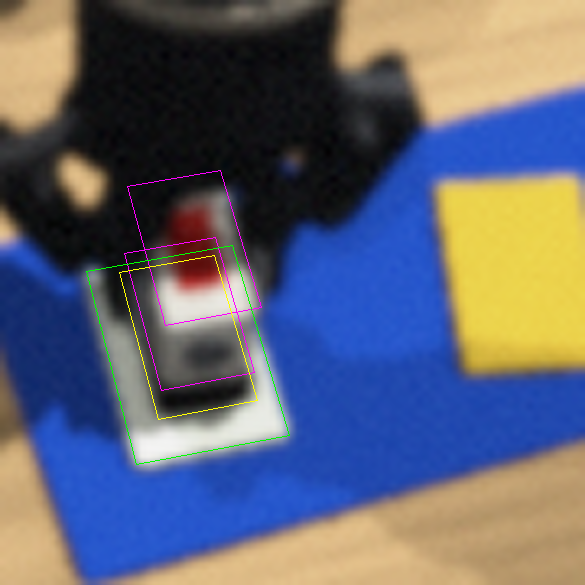

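View pics/s12a.png

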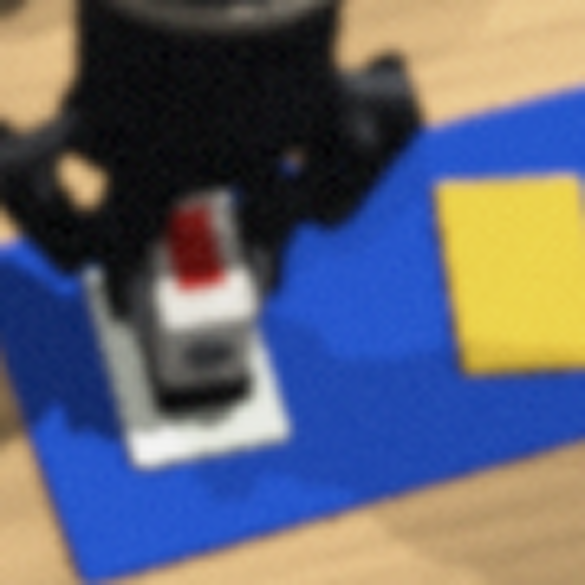

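Run:
```python
from h import *
from bench import robot
s=viewer.get_image("scene"); p=robot.read_state()["tool_pos"];x0,y0,k=325,280,16
cc=s[y0:y0+50,x0:x0+40]
c=cv2.convertScaleAbs(cv2.resize(cc,None,fx=12,fy=12,interpolation=2),alpha=1.2);k=12
cv2.imwrite("pics/s13a.png",c)
a=-.0725;r=np.array([[np.cos(a),-np.sin(a)],[np.sin(a),np.cos(a)]])
b=p[2]-.0209
for L,W,z in((.052,.030,b+.052),(.052,.030,b+.014),(.056,.032,b+.014),(.056,.032,b)):
    P=np.c_[np.array([[1,1],[1,-1],[-1,-1],[-1,1]])*[L/2,W/2]@r.T+p[:2],np.full(4,z)]
    print(((proj("scene",P)-[x0,y0]+.5)*k-.5).round().tolist())
```

```text
[[361.0, 267.0], [184.0, 300.0], [114.0, 44.0], [286.0, 13.0]]
[[350.0, 388.0], [178.0, 420.0], [110.0, 167.0], [277.0, 137.0]]
[[358.0, 396.0], [175.0, 431.0], [102.0, 159.0], [279.0, 127.0]]
[[354.0, 439.0], [173.0, 473.0], [100.0, 203.0], [276.0, 171.0]]
```

View pics/s13a.png

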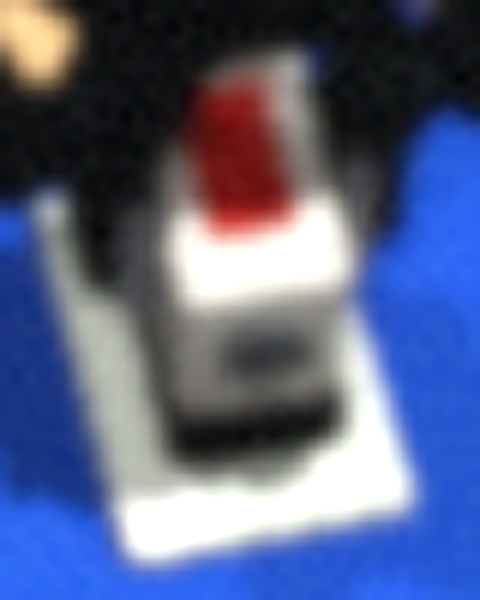

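```bash
cat > patch.py <<'E'
from h import *
def axis(n,im,box,z,kind="red"):
    x0,y0,x1,y1=box; c=im[y0:y1,x0:x1].astype(float)
    if kind=="red": w=c[...,2]-np.maximum(c[...,0],c[...,1])-25
    w=np.clip(w,0,None); w=np.clip(w/np.percentile(w[w>0],80),0,1) if (w>0).any() else w
    yy,xx=np.mgrid[y0:y1,x0:x1]
    P=plane(n,np.c_[xx.ravel(),yy.ravel()],z)[:,:2];w=w.ravel()
    m=(P*w[:,None]).sum(0)/w.sum();d=P-m;C=(d*w[:,None]).T@d/w.sum();e,v=np.linalg.eigh(C)
    a=v[:,1]*np.sign(v[0,1]);return m.round(4),np.arctan2(a[1],a[0]).round(3),(np.sqrt(e*12)*1000).round(1),w.sum().round(1)
E
python3 - <<'E'
from patch import *
from bench import robot
s0=cv2.imread("pics/scene0.png");t0=cv2.imread("pics/top0.png")
print("scene0",axis("scene",s0,(178,270,202,297),.056)); print("top0",axis("top",t0,(434,214,448,234),.056))
s=viewer.get_image("scene");p=robot.read_state()["tool_pos"]
print(p,"now",axis("scene",s,(336,284,354,303),p[2]-.0209+.052))
s10=cv2.imread("pics/s10.png");print("lifted (yaw 0 expected)",axis("scene",s10,(155,205,185,250),.2116+.0311))
E
```

```text
scene0 (array([ 0.4738, -0.3298]), np.float64(-1.008), array([44.1, 62.4]), np.float64(238.7))
top0 (array([ 0.4795, -0.332 ]), np.float64(0.0), array([15.4, 28.8]), np.float64(63.3))
[ 0.60127706 -0.0317761   0.04419966] now (array([ 0.6036, -0.0317]), np.float64(-0.21), array([13.3, 29.3]), np.float64(72.8))
lifted (yaw 0 expected) (array([ 0.486 , -0.3317]), np.float64(-0.299), array([29.8, 73.8]), np.float64(121.5))
```

Run:
```python
from patch import *
from bench import robot
def ax2(n,im,box,z):
    x0,y0,x1,y1=box;k=8
    c=cv2.resize(im[y0:y1,x0:x1],None,fx=k,fy=k,interpolation=cv2.INTER_CUBIC).astype(float)
    m=((c[...,2]>1.9*c[...,1]+15)&(c[...,1]<1.35*c[...,0]+25)).astype(np.uint8)
    nl,l,st,_=cv2.connectedComponentsWithStats(m);i=1+np.argmax(st[1:,4]);cc=max(cv2.findContours((l==i).astype(np.uint8),0,1)[0],key=cv2.contourArea).reshape(-1,2)
    P=plane(n,cr(cc,(x0,y0),k),z)[:,:2].astype(np.float32)*1000
    yy,xx=np.nonzero(l==i);Q=plane(n,cr(np.c_[xx,yy],(x0,y0),k),z)[:,:2];mu=Q.mean(0);e,v=np.linalg.eigh(np.cov((Q-mu).T));a=v[:,1]*np.sign(v[0,1])
    return "rect",np.round(cv2.minAreaRect(P)[1],1),round(cv2.minAreaRect(P)[2],1),"pca",mu.round(4),round(np.arctan2(a[1],a[0]),3),(np.sqrt(e*12)*1000).round(1)
s0=cv2.imread("pics/scene0.png");t0=cv2.imread("pics/top0.png");s10=cv2.imread("pics/s10.png")
print("scene0",*ax2("scene",s0,(178,270,202,297),.056)); print("top0",*ax2("top",t0,(434,214,448,234),.056))
s=viewer.get_image("scene");p=robot.read_state()["tool_pos"]
print("now",p,*ax2("scene",s,(336,284,354,303),p[2]+.0311))
print("lifted",*ax2("scene",s10,(155,205,185,240),.2116+.0311))
cv2.imwrite("pics/s14.png",np.hstack([cv2.resize(s10[205:250,150:190],None,fx=9,fy=9,interpolation=2),cv2.resize(s0[265:310,170:210],None,fx=9,fy=9,interpolation=2)]))
```

```text
scene0 rect [12.7 26.7] 87.2 pca [ 0.4795 -0.3312] -0.05 [12.3 25.9]
top0 rect [13.9 27.6] 87.1 pca [ 0.4791 -0.3321] -0.048 [13.4 27.2]
now [ 0.60125548 -0.03177312  0.04415286] rect [13.  27.2] 85.4 pca [ 0.6018 -0.032 ] -0.105 [12.3 25.8]
lifted rect [13.5 26.7] 88.3 pca [ 0.4797 -0.3309] -0.044 [12.8 25.7]
```

View pics/s14.png

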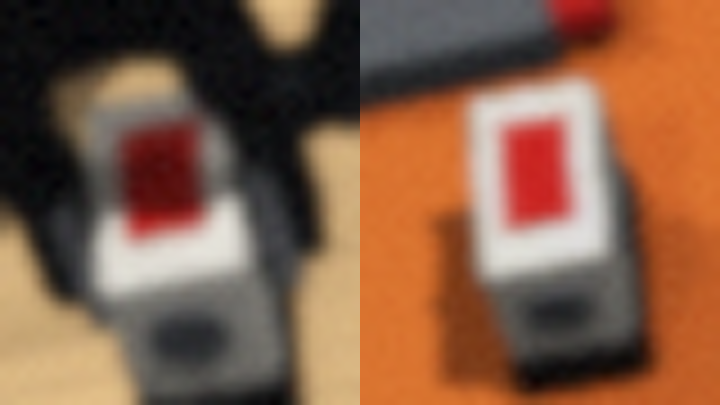

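Run:
```python
from h import *
def seg(n,im,box,z,th):
    x0,y0,x1,y1=box;k=8
    c=cv2.resize(im[y0:y1,x0:x1],None,fx=k,fy=k,interpolation=cv2.INTER_CUBIC).astype(float)
    m=(c.min(2)>th).astype(np.uint8); red=((c[...,2]>1.9*c[...,1]+15)&(c[...,1]<1.35*c[...,0]+25))
    m[red]=1; m=cv2.morphologyEx(m,cv2.MORPH_CLOSE,np.ones((9,9)))
    cc=max(cv2.findContours(m,0,1)[0],key=cv2.contourArea);mm=np.zeros_like(m);cv2.drawContours(mm,[cc],-1,1,-1)
    P=plane(n,cr(cc.reshape(-1,2),(x0,y0),k),z)[:,:2].astype(np.float32)*1000
    yy,xx=np.nonzero(mm);Q=plane(n,cr(np.c_[xx,yy],(x0,y0),k),z)[:,:2];mu=Q.mean(0);e,v=np.linalg.eigh(np.cov((Q-mu).T));a=v[:,1]*np.sign(v[0,1])
    r=cv2.minAreaRect(P);print(n,th,np.round(r[0],1),np.round(r[1],1),round(r[2],1),"pca",mu.round(4),round(np.arctan2(a[1],a[0]),3),(np.sqrt(e*12)*1000).round(1))
s0=cv2.imread("pics/scene0.png");t0=cv2.imread("pics/top0.png")
for th in(120,150,170):
    seg("top",t0,(428,208,456,244),.056,th);seg("scene",s0,(175,265,212,302),.056,th+20)
for th in(110,140):
    seg("top",t0,(300,160,340,208),.012,th);seg("scene",s0,(320,285,365,332),.012,th)
```

```text
top 120 [ 478.9 -330.7] [30.9 52.1] 86.9 pca [ 0.4788 -0.3306] -0.058 [30.2 51.2]
scene 140 [ 480.9 -330.7] [30.2 52.9] 87.8 pca [ 0.4814 -0.3307] -0.035 [29.2 51.3]
top 150 [ 479. -331.] [28.9 50.2] 86.7 pca [ 0.4789 -0.3309] -0.045 [28.4 49.5]
scene 170 [ 480.8 -330.7] [28.1 50. ] 87.9 pca [ 0.4813 -0.3307] -0.037 [27.2 48.9]
top 170 [ 479.3 -331.1] [27.6 48.9] 87.0 pca [ 0.4791 -0.331 ] -0.034 [26.9 48. ]
scene 190 [ 480.7 -330.7] [25.8 48.2] 87.8 pca [ 0.4813 -0.3307] -0.039 [25.  46.8]
top 110 [599.6 -31.9] [52.6 76. ] 86.9 pca [ 0.5994 -0.0318] -0.086 [51.3 75.3]
scene 110 [600.6 -31.8] [52.6 77.5] 86.6 pca [ 0.6015 -0.032 ] -0.07 [51.8 76.5]
top 140 [599.6 -32. ] [50.8 74.8] 86.6 pca [ 0.5994 -0.0317] -0.096 [49.5 73.7]
scene 140 [600.6 -31.9] [50.9 75.6] 86.6 pca [ 0.6015 -0.032 ] -0.069 [50.2 74.6]
```

Segmentation puts the sensor about 0.03–0.04 rad clockwise of the jaws and about 1 mm farther in x than the TCP. So I trim by +0.2 cm tool x and 0.1 cm down, and turn 1.7° counter-clockwise.

```bash
python3 -m handwheel '[[[0.1,0,0,0,0,-0.8,0],[0.2,0,0.1,0,0.1,-1.7,0],[0.2,0,0.1,0,0.1,-1.7,0],[0.2,0,0.1,0,0.1,-1.7,0],[0.2,0,0.1,0,0.1,-1.7,0],[0.2,0,0.1,0,0.1,-1.7,0],[0.2,0,0.1,0,0.1,-1.7,0],[0.2,0,0.1,0,0.1,-1.7,0]]]'; python3 go.py .5992 -.0316 .043 1.528
python3 - <<'E'
from h import *
from bench import robot
s=viewer.get_image("scene"); cv2.imwrite("pics/s15f.png",s)
x0,y0,k=325,280,12
c=cv2.resize(s[y0:y0+50,x0:x0+40],None,fx=k,fy=k,interpolation=2);p=robot.read_state()["tool_pos"]
for a,xy,L in((-.0725,[.6004,-.0317],[(.052,.030,p[2]+.0311),(.056,.032,p[2]-.0209),(.074,.05,.012)]),):
  r=np.array([[np.cos(a),-np.sin(a)],[np.sin(a),np.cos(a)]])
  for l,w,z in L:
    P=np.c_[np.array([[1,1],[1,-1],[-1,-1],[-1,1]])*[l/2,w/2]@r.T+xy,np.full(4,z)]
    cv2.polylines(c,[((proj("scene",P)-[x0,y0]+.5)*k-.5).round().astype(int)],True,(255,0,255),1)
cv2.imwrite("pics/s15.png",c)
E
```

```text
time: 17.05
tool_pos: [0.5993, -0.0316, 0.0432]
tool_rot: [-0.0, 0.021, 1.0, -0.0]
force: [0.3, -0.6, -2.0]
width: 0.342
t 17.05 pos [ 0.5993 -0.0316  0.0432] jaw 1.5279 tilt [-0.0001 -0.0001] q [-0.05  0.51 -0.09  0.97 -0.   -0.01] F [ 0.3 -0.6 -2. ] M [-0.05 -0.01  0.02] w 0.342
shift cm [0.01 0.   0.02] turn deg [-0. -0. -0.]
```

View pics/s15.png

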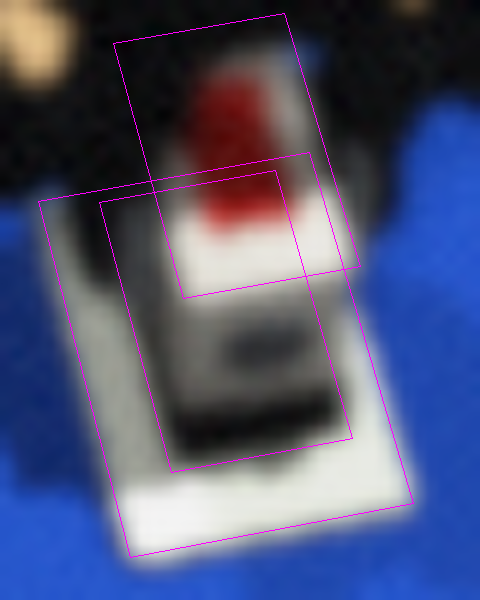

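View pics/s15f.png

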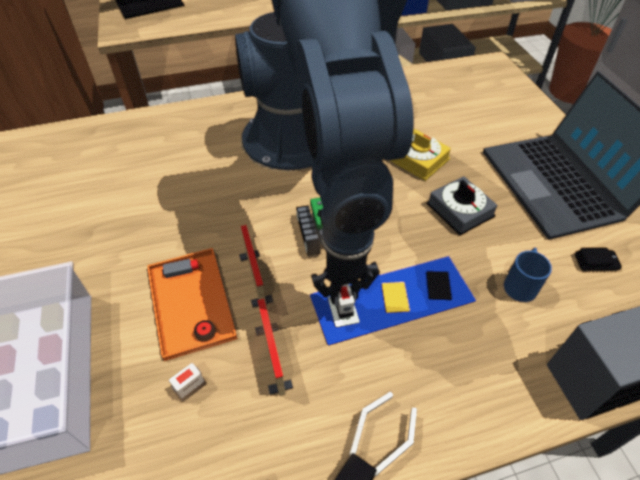

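The magenta outline, predicted for a sensor centred on the tile, matches the block's top front edge, crop (185,298) to (357,268), and the tile edges. The foot ends about 1 px short of its outline, within the blur. The walls, rover, mug, wheel and motor look unmoved (rover partly hidden), and the knob still points at green. Handing in.

Run:
```python
from bench import workorder,robot
s=robot.read_state();print(abs(s["dq"]).max(),s["tool_pos"],s["width"])
print(workorder.finish_job())
```

```text
0.0018279832881754313 [ 0.59927128 -0.03160394  0.04318024] 0.3443513240699348
the job is handed in; nothing more can be done
None
```

The job is handed in after about 17 s of robot time, with the sensor held still and upright over the white tile; no verdict was reported.

**Knob:** I turned it about 40° clockwise by the bar and let go. Both camera views show the red pointer running into the green mark, within about 0.02–0.03 rad.

**Sensor:** I took the sensor block in the tray, the one nearest the base, and lifted it so its bottom was at about 0.19 m, well above the 0.09 m walls. It is gripped at 60 N, with its underside about 10 mm above the tile and the tool tilt about 0. Its centre is within about 1–2 mm of the tile's centre.

**Other objects:** In the last scene picture the walls, mug, wheel, motor, lookalike block and tiles look unmoved. The arm hid part of the rover, so I could only check what was visible.

**What disagreed:**
- **Rotation:** The first corner fit gave the sensor a turn of about 0 in the tray, but segmenting the picture gave about -0.04 rad. After carrying, the picture put it about 0.03–0.04 rad clockwise of the jaws. I corrected by 1.7°, and about ±0.03 rad of doubt remains against the tile's long side.
- **Foot edge:** In the last picture the foot's front edge sat about 1 px (about 2 mm) short of the predicted outline, which is within the blur.
- **Top camera:** The arm hid the final pose from it, so the last check used the scene camera only.

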